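# Two-button tin dispenser on the buffet counter

### The job

Let the red tin out of its dispenser for the guests: press the dispenser's two orange buttons together, one fingertip on each (never one button alone), and keep both down until the tin has rolled out and lies in the catch tray. Then let both buttons come up again and move clear. Do not touch or lift the tins, leave the green dispenser alone, and do not disturb the other things on the counter.

Things in the scene. Friction and masses are not known exactly. Their poses are not given: they have to be found in the camera images.
- dispenser_red: Fixed aluminium tin dispenser, 232 mm long (x), 124 wide, 106 high. It holds the red tin and its cheeks and bridge front carry red panels. Origin on the counter below the mid-point of its two buttons; x runs down the open chute (falls 8 degrees, away from the robot), y left, z up. Tin waits at x = -50 mm behind two brass gates; once out it lies at x = +105 mm in the catch tray.
- red_left_top (a point): Centre of the top of the left button: round, orange, 30 mm across, on a bridge over the chute at x = 0, y = +31 mm of the red dispenser (the two centres are 62 mm apart); 106 mm above the counter when up, 98 when fully down (bridge top at 94). Nothing on the dispenser stands higher.
- red_left (a joint): Press of that button straight down in m: 0 up, 0.008 fully down. Moves from 1.2 N, fully down at 4 N, springs back. It lowers the gate on its own side by the same amount; a gate stands 5 mm proud, so both buttons must be down over 5 mm at once for the tin to roll; it is out about half a second later.
- red_right_top (a point): Centre of the top of the right button: round, orange, 30 mm across, on a bridge over the chute at x = 0, y = -31 mm of the red dispenser (the two centres are 62 mm apart); 106 mm above the counter when up, 98 when fully down (bridge top at 94). Nothing on the dispenser stands higher.
- red_right (a joint): Press of that button straight down in m: 0 up, 0.008 fully down. Moves from 1.2 N, fully down at 4 N, springs back. It lowers the gate on its own side by the same amount; a gate stands 5 mm proud, so both buttons must be down over 5 mm at once for the tin to roll; it is out about half a second later.
- tin_red: Sealed red tin with a white band, 44 mm across, 86 mm long, 0.11 to 0.21 kg, lying across the chute of the red dispenser; origin at its centre, y along its axis. Not to be touched or lifted.
- dispenser_green: Fixed aluminium tin dispenser, 232 mm long (x), 124 wide, 106 high. It holds the green tin and its cheeks carry green panels; to be left alone. Origin on the counter below the mid-point of its two buttons; x runs down the open chute (falls 8 degrees, away from the robot), y left, z up. Tin waits at x = -50 mm behind two brass gates; once out it lies at x = +105 mm in the catch tray.
- green_left_top (a point): Centre of the top of the left button: round, orange, 30 mm across, on a bridge over the chute at x = 0, y = +31 mm of the green dispenser (the two centres are 62 mm apart); 106 mm above the counter when up, 98 when fully down (bridge top at 94). Nothing on the dispenser stands higher.
- green_left (a joint): Press of that button straight down in m: 0 up, 0.008 fully down. Moves from 1.2 N, fully down at 4 N, springs back. It lowers the gate on its own side by the same amount; a gate stands 5 mm proud, so both buttons must be down over 5 mm at once for the tin to roll; it is out about half a second later.
- green_right_top (a point): Centre of the top of the right button: round, orange, 30 mm across, on a bridge over the chute at x = 0, y = -31 mm of the green dispenser (the two centres are 62 mm apart); 106 mm above the counter when up, 98 when fully down (bridge top at 94). Nothing on the dispenser stands higher.
- green_right (a joint): Press of that button straight down in m: 0 up, 0.008 fully down. Moves from 1.2 N, fully down at 4 N, springs back. It lowers the gate on its own side by the same amount; a gate stands 5 mm proud, so both buttons must be down over 5 mm at once for the tin to roll; it is out about half a second later.
- tin_green: Sealed green tin with a white band, 44 mm across, 86 mm long, 0.11 to 0.21 kg, lying across the chute of the green dispenser; origin at its centre, y along its axis. Not to be touched or lifted.
- mug: White mug, 72 mm across, 85 mm high, between the dispensers; bystander, origin at its underside. Leave it standing.
- milk_bottle: White milk bottle with red cap, 60 mm across, 170 mm high; bystander, origin at its underside. Leave it standing.
- pickle_jar: Green glass jar of pickles, 84 mm across, 120 mm high; bystander, origin at its underside. Leave it standing.
- spatula: Metal spatula lying flat, 270 mm long; bystander, origin at its underside, mid-length. Leave it lying.
- serviettes: Red box of serviettes, 100 x 140 x 50 mm; bystander, origin at its underside. Leave it standing.
- cup: Blue cup, 80 mm across, 80 mm high; bystander, origin at its underside. Leave it standing.

How it is judged:
By the outcome, as a careful person would: the job done as asked, in the order asked, and still so for the second after the job is handed in, with the robot touching nothing.
It also fails if it takes over 32 s, if anything falls off the work surface, if the arm or the gripper's body presses on something with over 40 N, if the wrist force passes 120 N, or if a joint passes its speed limit or range.

### The arm

A 7-joint arm with a two-finger parallel gripper is mounted at the origin on the work surface. World frame = base frame: x ahead of the robot, y to its left, z up, the work surface at z = 0. Lengths are in m, angles in rad, forces in N, time in s.
With the tool pointing down it reaches from about 0.425 to 0.95 m from the base axis. Payload 4.7 kg.
Tool frame: the origin (TCP) lies on the centre line of the jaws, within the pads' length; the fingertips stand env.finger_overhang ahead of it and the grasp point (between the pads) lies 11 mm behind it (env.finger_overhang is the distance from the TCP to the fingertips, in m); z points along the fingers, y is the line along which they close (so a half turn about z gives the same grasp; the last joint's range is limited). The gripper opens to 87 mm and grips with 3 to 60 N. Pads are 19 mm wide; open, the fingers measure 117 mm over their backs; the gripper's body (75 mm by 190 mm) begins 51 mm behind the grasp point.
Start: joints at [1.234, 0.469, -0.049, 1.532, 0.024, 1.141, -0.082], TCP at [0.205, -0.643, 0.231] pointing down, gripper open.
Joint ranges: [-2.59, 2.59], [-0.33, 1.99], [-1.39, 1.29], [0.1, 2.45], [-1.04, 4.18], [0.21, 1.99], [-2.66, 2.66]. Speed limits (rad/s): [2.57, 2.57, 3.14, 3.14, 3.14, 3.14, 3.14].

### API

Orientations are given as a unit quaternion [w, x, y, z].
In Python, from rig import telemetry, optics, ticket, env gives the robot as it stands. The module is installed in compiled form; this text tells all that it offers.
- The arm moves only by the tool play_rows, never from a script. Its argument "motion" is one flat list of numbers, 7 for each row, row after row: the shift along the tool's x, y, z in m, then the turn, a rotation vector about the tool's x, y, z in rad, then the gripper command: -1 is fully open, 1 is shut, values between are in proportion. In form: [dx, dy, dz, wx, wy, wz, hand, dx, dy, dz, wx, wy, wz, hand, ...]. A call has 1 to 8 rows; each row is the pose to reach, as a shift and turn from the pose commanded when the call began, along the tool's axes at that moment; what a row does not reach only later rows make up. A row lasts 1/12 s, in which the tool goes at most 41.7 mm and 7.16 degrees, less where a joint would pass 70% of its speed; a pose out of reach is approached as far as the arm can. A call with a gripper value outside its range is refused whole. The fingers move at their own pace and stop on an object; the grip force is fixed at half the most. Time passes only in rows, so rows that repeat a pose let the fingers close. It gives the time, the measured TCP pose, the force, the opening and the grip force at its end, in the units of the state.
- telemetry.get_state(): the state, without advancing time (a new reading comes with each control period).
- optics.capture(name): name is "scene" or "top" or "wrist"; returns the picture (384x512x3 uint8, blue, green, red); there is no depth.
- optics.get_calibration(name): a dict with "fx", "fy", "cx", "cy" (pixels), "rvec" (rotation vector, rad) and "tvec" (3), from world to camera coordinates, as OpenCV has them. Camera axes: x right, y down, z forward; pixel columns grow to the right and rows downward; lengths in m; the calibration is good to about 2 mm. A picture is of the moment at which its call begins: read the wrist's pose just before it. get_calibration takes no time and is no camera call; for the wrist camera it gives the pose at the moment of the call.
- ticket.sign_off(): hands the job in; it is judged then, once.
The state is a dict: "time_s": time; "joints": joint angles; "joint_vel": joint speeds; "joint_efforts": joint torques, N m; "ee_pos": TCP position; "orientation": TCP orientation; "wrist_force": force on the tool from outside, world axes, zero at the start; "moment": the same for the moment, N m; "opening": opening from 0.0 (shut) to 1.0 (fully open); "grasp_force": force on a finger pad.
Only numpy, scipy, OpenCV 4.12 (cv2) and the standard library are available. Lean on these libraries where they do the work, as an engineer would, in place of code of your own. Each camera call takes 0.05 s, during which the arm holds its last target. There are 200 camera calls.

## Working session

There is one attempt and no reset: what is moved stays moved. The work goes in short steps, Python scripts to look and compute and a tool call to move; the robot and the scene stay as the last step left them, time stands still between calls to the robot, and variables do not carry over. Pictures are saved under pics/ and viewed, at most 10 in all, crops included, and the job is handed in when it is done.

Besides the shell and the picture viewer there is one more tool, called as a command line: name --argument value ..., lists and objects as JSON in quotes. play_rows: Moves the arm, as the interface text tells. Its arguments: {"type":"object","properties":{"motion":{"type":"array"}},"required":["motion"]}

```bash
mkdir -p pics
cat > h.py <<'E'
import numpy as np, cv2
from rig import telemetry, optics, ticket, env
from scipy.spatial.transform import Rotation as R
def ray(c,u,v,z):
    M=cv2.Rodrigues(np.array(c["rvec"],float))[0];t=np.array(c["tvec"],float).ravel()
    o=-M.T@t;d=M.T@np.array([(u-c["cx"])/c["fx"],(v-c["cy"])/c["fy"],1]);return o+d*(z-o[2])/d[2]
def orange(img):
    h=cv2.cvtColor(img,cv2.COLOR_BGR2HSV);return cv2.inRange(h,(8,150,120),(22,255,255))
def blobs(m,a=15):
    n,l,s,c=cv2.connectedComponentsWithStats(m);return [(c[i].round(1),s[i]) for i in range(1,n) if s[i][4]>a]
E
python3 - <<'E'
from h import *
s=telemetry.get_state();print(s,env.finger_overhang)
ims=[]
for n in("top","scene"):
    c=optics.get_calibration(n);im=optics.capture(n);cv2.imwrite(f"pics/{n}0.png",im)
    for b in blobs(orange(im)):print(n,b[0],b[1],ray(c,*b[0],.106).round(4))
E
```

```text
{'time_s': 0.0, 'joints': array([ 1.2340967 ,  0.46943988, -0.0486007 ,  1.53372294,  0.02412445,
        1.14096804, -0.08229967]), 'joint_vel': array([-0.00022915, -0.00056712, -0.00040337, -0.00050095, -0.00050262,
        0.00088534,  0.00111014]), 'joint_efforts': array([ 3.98815346e-04, -5.07967329e+01, -8.05828767e-02, -2.36152661e+01,
       -6.12958311e-02,  3.78853362e-02,  1.68749307e-04]), 'ee_pos': array([ 0.20432733, -0.64271088,  0.2294882 ]), 'orientation': array([-9.56234808e-04,  9.88176634e-01,  1.53316625e-01, -1.94472824e-04]), 'wrist_force': array([ 0.04161751,  0.49398806, -0.12455101]), 'moment': array([-0.05842711,  0.03898601, -0.05079953]), 'grasp_force': 0.0, 'opening': 0.9975482894444329} 0.008
top [145.4 190.9] [140 185  10  10  31] [0.6175 0.3862 0.106 ]
top [336.8 203.1] [333 200   8   8  49] [ 0.5694 -0.2666  0.106 ]
top [318.7 206. ] [315 203   8   8  50] [ 0.56   -0.2054  0.106 ]
top [179.7 221.1] [176 217   8   9  53] [0.5121 0.2643 0.106 ]
top [197.6 223.3] [194 220   8   8  53] [0.5042 0.2034 0.106 ]
top [ 11.1 248.7] [  0 245  30   8 101] [0.4226 0.8326 0.106 ]
scene [397.5   1.7] [396   0   5   5  19] [-1.261   4.0857  0.106 ]
scene [385.4  29.4] [ 353   11   87   37 1320] [-0.4674  2.4945  0.106 ]
scene [194.8  57.5] [188  46  16  25 301] [-0.7385  0.7451  0.106 ]
scene [384.2  49.7] [377  46  15   9  69] [-0.0979  1.8635  0.106 ]
scene [369.7  97.5] [356  85  30  29 504] [0.3702 0.9568 0.106 ]
scene [297.5 152.7] [294 151   8   5  30] [0.5214 0.2573 0.106 ]
scene [283.8 156.8] [281 154   7   6  36] [0.5101 0.1977 0.106 ]
scene [354.4 170.4] [344 162  23  16 238] [0.732  0.3026 0.106 ]
scene [199.3 209.5] [195 207  10   6  52] [ 0.5673 -0.2123  0.106 ]
scene [183.2 219.5] [179 215  10   9  68] [ 0.5756 -0.2727  0.106 ]
scene [442.9 222.3] [431 215  23  17 202] [1.063  0.2428 0.106 ]
scene [488.5 243.1] [464 229  48  30 495] [1.1836 0.2438 0.106 ]
```

View pics/top0.png

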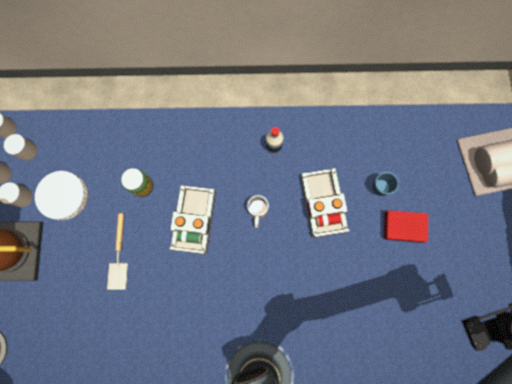

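View pics/scene0.png

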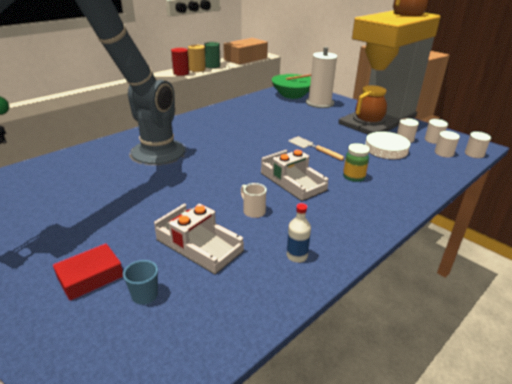

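Top view: the red dispenser is around (325,203), with its buttons at (319,206) and (337,203), yaw about 0.153. The mug is at (257,206), cup at (385,183) and bottle at (275,138), all lower than the travel height. I'll move above the dispenser and set the finger centres 62 mm apart.

play_rows --motion '[0.469,-0.276,0,0,0,0.155,-0.08,0.469,-0.276,0,0,0,0.155,-0.08,0.469,-0.276,0,0,0,0.155,-0.08,0.469,-0.276,0,0,0,0.155,-0.08,0.469,-0.276,0,0,0,0.155,-0.08,0.469,-0.276,0,0,0,0.155,-0.08,0.469,-0.276,0,0,0,0.155,-0.08,0.469,-0.276,0,0,0,0.155,-0.08]'

```text
time_s: 0.77
ee_pos: [0.4279, -0.3933, 0.2303]
orientation: [-0.0, 0.997, 0.076, -0.0]
wrist_force: [1.0, -1.4, 0.2]
opening: 0.563
grasp_force: 0.0
```

Run:
```python
from h import *
s=telemetry.get_state();p=s["ee_pos"];T=R.from_quat(s["orientation"],scalar_first=True)
print(p,s["orientation"],s["opening"],"tool shift to target:",T.inv().apply(np.array([.567,-.238,.229])-p))
```

```text
[ 0.42786383 -0.39325943  0.23033299] [-1.21873950e-04  9.97088871e-01  7.62478007e-02 -2.01782464e-04] 0.5634954570501503 tool shift to target: [ 0.16112634 -0.13229791  0.00130738]
```

play_rows --motion '[0.161,-0.132,0,0,0,0,-0.08,0.161,-0.132,0,0,0,0,-0.08,0.161,-0.132,0,0,0,0,-0.08,0.161,-0.132,0,0,0,0,-0.08,0.161,-0.132,0,0,0,0,-0.08,0.161,-0.132,0,0,0,0,-0.08,0.161,-0.132,0,0,0,0,-0.08,0.161,-0.132,0,0,0,0,-0.08]'

```text
time_s: 1.43
ee_pos: [0.5656, -0.2404, 0.23]
orientation: [0.0, 0.997, 0.076, -0.001]
wrist_force: [-0.8, -0.5, -0.6]
opening: 0.538
grasp_force: 0.0
```

Run:
```python
from h import *
s=telemetry.get_state();p=s["ee_pos"];T=R.from_quat(s["orientation"],scalar_first=True)
c=optics.get_calibration("wrist");im=optics.capture("wrist");cv2.imwrite("pics/w1.png",im)
print(p,T.as_rotvec(),s["opening"])
for b in blobs(orange(im),80):
  w=ray(c,*b[0],.106);print(b[0],b[1],w.round(4),"tool:",T.inv().apply(w-p).round(4))
```

```text
[ 0.56563705 -0.24041374  0.22995773] [ 3.13217963e+00  2.40189180e-01 -2.28807503e-03] 0.5382394182604906
[219.9 184.9] [205 168  32  33 773] [ 0.5617 -0.2075  0.106 ] tool: [ 0.0013 -0.0331  0.124 ]
[287.6 186.5] [273 168  32  33 609] [ 0.5695 -0.2685  0.106 ] tool: [-0.0003  0.0283  0.124 ]
[150.6 292.2] [148 267   7  48 169] [ 0.4385 -0.1516  0.106 ] tool: [-0.1119 -0.1072  0.1241]
[362.3 292.2] [358 266   8  49 177] [ 0.4712 -0.3634  0.106 ] tool: [-0.1119  0.1072  0.1241]
```

View pics/w1.png

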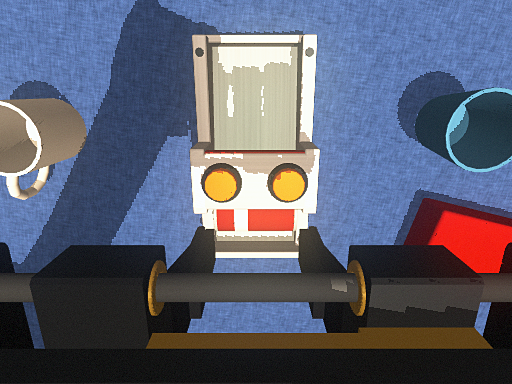

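Wrist view: the buttons are at (221,184) and (289,184), level in the image and about 1 mm off the tool centre. The fingers straddle them symmetrically and the chute is clear. I'll go down to just above the tops.

play_rows --motion '[0.001,-0.0012,0.04,0,0,0,-0.08,0.001,-0.0012,0.075,0,0,0,-0.08,0.001,-0.0012,0.1,0,0,0,-0.08,0.001,-0.0012,0.108,0,0,0,-0.08,0.001,-0.0012,0.108,0,0,0,-0.08,0.001,-0.0012,0.108,0,0,0,-0.08]'

```text
time_s: 1.98
ee_pos: [0.5671, -0.2401, 0.1234]
orientation: [0.0, 0.997, 0.075, 0.0]
wrist_force: [-0.3, -0.6, 0.7]
opening: 0.537
grasp_force: 0.0
```

Run:
```python
from h import *
s=telemetry.get_state();print(s["ee_pos"],s["orientation"],s["wrist_force"],s["moment"],s["opening"])
cv2.imwrite("pics/w2.png",optics.capture("wrist"))
```

```text
[ 0.56705847 -0.24011853  0.12343278] [3.97587262e-04 9.97151278e-01 7.54252584e-02 4.47516499e-04] [-0.31589025 -0.5785695   0.72390599] [-0.03223984 -0.02735726  0.00597713] 0.5372624638623961
```

View pics/w2.png

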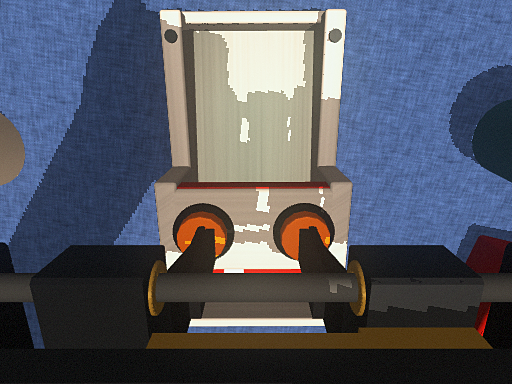

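Run:
```python
from h import *
s=telemetry.get_state();p=s["ee_pos"];T=R.from_quat(s["orientation"],scalar_first=True)
c=optics.get_calibration("wrist");print({k:np.round(c[k],3) for k in c})
for n,u,v,z in(("butL",204,232,.106),("butR",304,232,.106),("tipL in",216,228,.1154),("tipL out",193,228,.1154),("tipR in",299,228,.1154),("tipR out",322,228,.1154)):
  print(n,T.inv().apply(ray(c,u,v,z)-p).round(4))
```

```text
{'fx': np.float64(320.095), 'fy': np.float64(320.095), 'cx': np.float64(256.442), 'cy': np.float64(190.45), 'rvec': array([-2.2  ,  1.891,  0.283]), 'tvec': array([-0.323,  0.499,  0.445])}
butL [ 0.0032 -0.0309  0.0183]
butR [0.0031 0.0281 0.0184]
tipL in [ 0.0099 -0.0224  0.009 ]
tipL out [ 0.0099 -0.0352  0.0089]
tipR in [0.0099 0.0237 0.009 ]
tipR out [0.0098 0.0365 0.0091]
```

play_rows --motion '[0.002,-0.0018,0,0,0,0,-0.08,0.002,-0.0018,0,0,0,0,-0.08,0.002,-0.0018,0.006,0,0,0,-0.08,0.002,-0.0018,0.012,0,0,0,-0.08,0.002,-0.0018,0.018,0,0,0,-0.08,0.002,-0.0018,0.018,0,0,0,-0.08,0.002,-0.0018,0.018,0,0,0,-0.08]'

```text
time_s: 2.62
ee_pos: [0.5698, -0.2369, 0.1064]
orientation: [0.001, 0.997, 0.076, 0.001]
wrist_force: [-1.4, 1.3, 11.3]
opening: 0.54
grasp_force: 5.8
```

play_rows --motion '[0,0,0.001,0,0,0,-0.08,0,0,0.001,0,0,0,-0.08,0,0,0.001,0,0,0,-0.08,0,0,0.001,0,0,0,-0.08,0,0,0.001,0,0,0,-0.08,0,0,0.001,0,0,0,-0.08,0,0,0.001,0,0,0,-0.08,0,0,0.001,0,0,0,-0.08]'

```text
time_s: 3.28
ee_pos: [0.5698, -0.237, 0.1063]
orientation: [0.001, 0.997, 0.076, 0.001]
wrist_force: [-3.3, 0.6, 16.2]
opening: 0.539
grasp_force: 8.3
```

Run:
```python
from h import *
s=telemetry.get_state();print(s["ee_pos"],s["wrist_force"],s["moment"])
a=optics.capture("wrist");b=optics.capture("scene")[180:290,130:270]
cv2.imwrite("pics/w3.png",np.hstack([a[:,100:400],cv2.resize(b,(489,384))]))
```

```text
[ 0.56980265 -0.23695287  0.10632288] [-3.29008002  0.61457863 16.2412613 ] [ 0.42078583  0.81228406 -0.0069262 ]
```

View pics/w3.png

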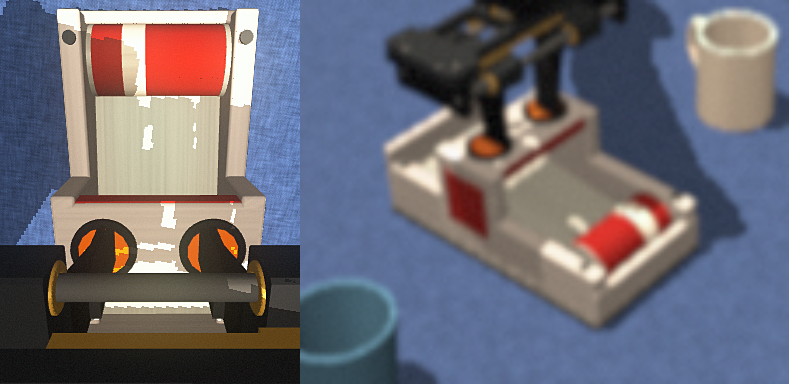

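The tin (at (160,60) in the wrist crop) lies in the catch tray, and both buttons are down. I'll hold a moment longer to be sure it's at rest, then lift straight up.

play_rows --motion '[0,0,0,0,0,0,-0.08,0,0,0,0,0,0,-0.08,0,0,0,0,0,0,-0.08,0,0,-0.02,0,0,0,-0.08,0,0,-0.06,0,0,0,-0.08,0,0,-0.1,0,0,0,-0.08,0,0,-0.12,0,0,0,-0.08,0,0,-0.12,0,0,0,-0.08]'

```text
time_s: 4.05
ee_pos: [0.5715, -0.2376, 0.2289]
orientation: [0.002, 0.997, 0.076, 0.005]
wrist_force: [0.9, 0.0, -0.4]
opening: 0.542
grasp_force: 0.0
```

play_rows --motion '[0,0,0,0,0,0,-0.08,0,0,0,0,0,0,-0.08,0,0,0,0,0,0,-0.08,0,0,0,0,0,0,-0.08]'

```text
time_s: 4.38
ee_pos: [0.5677, -0.2365, 0.2216]
orientation: [-0.001, 0.997, 0.076, -0.002]
wrist_force: [-0.3, -0.5, 0.1]
opening: 0.54
grasp_force: 0.0
```

Run:
```python
from h import *
s=telemetry.get_state();print(s["ee_pos"],s["wrist_force"])
a=optics.capture("wrist");b=optics.capture("scene")[140:300,50:320]
cv2.imwrite("pics/w4.png",np.hstack([a[:,100:400],cv2.resize(b,(490,384))]))
```

```text
[ 0.56768103 -0.23645489  0.22155534] [-0.34415071 -0.53820791  0.1032231 ]
```

View pics/w4.png

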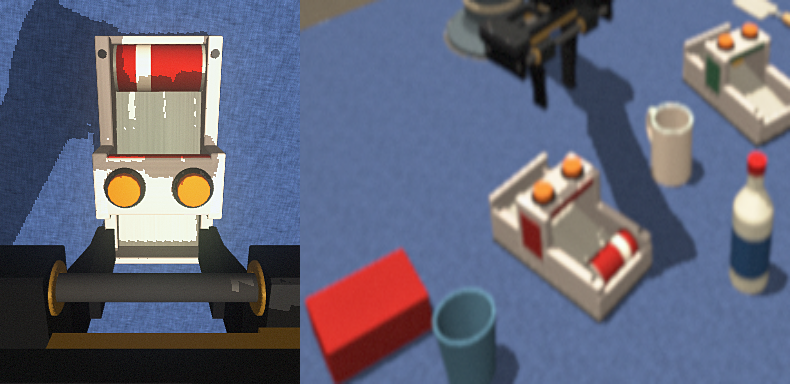

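The tin lies in the tray at (160,66), both buttons are up at (125,188) and (193,188), the arm is clear, and the mug, bottle, cup and box are undisturbed.

```bash
python3 -c "from rig import ticket;print(ticket.sign_off())"
```

```text
the job is handed in; nothing more can be done
None
```

The red tin is out and lying in its catch tray, both buttons are back up, the arm is clear, the last pictures show nothing else disturbed, and the job is handed in.

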